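# Dock the sample tray at the reader and start it

## Task

Push the white sample tray along the bench, without lifting it and with its vial left standing upright in its well, until its long side is flat against the metal rail and its short end against the side of the grey reader. Only then press the green button on top of the reader fully down and let go. Leave the bowl, the amber bottle and the carton where they stand.

Things in the scene. Friction and masses are not known exactly. Their poses are not given: they have to be found in the camera images.
- reader: Fixed grey reader with a metal rail, one unit. Origin: on the bench, at the inner corner of rail and reader side; z up, yaw within 0.1 rad of the world. Rail: face in plane x = 0, from the origin 420 mm to -y, 18 mm thick (to +x), 30 mm high. Housing: side in plane y = 0, reaching 130 mm to +y, x -130 to +20 mm, 70 mm high. The tray docks at x < 0, y < 0, on a printed yellow outline.
- tray: Loose white open tray, 90 mm (its x) by 120 mm (its y), 25 mm high, walls 5 mm, about 0.25 kg. Origin: centre of the underside; z up. It starts clear of rail and reader, with free bench between, turned up to 0.35 rad from the reader's axes. Docked, its axes are parallel to the reader's and its origin is at x = -45, y = -60 mm in the reader's frame.
- vial: Closed sample vial with orange cap, loose, 40 mm diameter, 45 mm high, about 50 g, standing in a 12 mm deep well (42 mm wide) in the tray at x = 0, y = +28 mm of the tray's frame; its top is 50 mm above the bench. Origin: centre of its underside; z up its axis.
- start_button (a joint): Green push button on top of the reader's housing: 0 as it stands, 0.006 m fully down (sprung back when released; fully down takes about 5 N).
- start_button_top (a point): Centre of the top of the green button (28 mm diameter), 92 mm above the bench; pressed straight down.
- bowl: Steel bowl, bystander, 100 mm across, 40 mm high. Origin: centre of the underside.
- reagent: Amber reagent bottle, bystander, 36 mm diameter, 65 mm high. Origin: centre of the underside.
- carton: White and green carton, bystander, 45 x 75 x 110 mm high, standing to the left of the reader. Origin: centre of the underside.
There are look-alikes about, which are no part of the job. There is more than one size of the tray; the job needs the largest.

How it is judged:
On the way, in this order (a step that is already met when the one before it is completed fails the run):
1. the tray is docked: against the rail and the reader's side (x of tray in the frame of reader above -0.049 m and y of tray in the frame of reader above -0.064 m and angle between the x axis of tray and the x axis of reader, either way round below 0.05 rad and height (world z) of tray below 0.006 m), for 0.3 s.
2. the green button is pressed fully down with the tray docked (all of step 1 and value of joint start_button above 0.005 m), for 0.05 s.
3. the button is let go (value of joint start_button below 0.002 m), for 0.1 s.
At the end, for the whole second after the job is handed in: The tray lies flat, at rest, within 4 mm of rail and reader side and parallel to them within 0.05 rad; the vial stands in its well; the button was pressed over 5 of its 6 mm with the tray docked and is up again; bowl, bottle and carton stand upright within 25 mm of their starts (all of step 1 and value of joint start_button below 0.002 m and angle between vial's own z axis and vertical below 0.15 rad and z of vial in the frame of tray below 0.01 m and horizontal distance between vial and tray below 0.034 m and linear speed of tray below 0.01 m/s and not (distance of bowl from where it was at the start of the episode above 0.025 m or angle between bowl's own z axis and vertical above 0.35 rad) and not (distance of reagent from where it was at the start of the episode above 0.025 m or angle between reagent's own z axis and vertical above 0.35 rad) and not (distance of carton from where it was at the start of the episode above 0.025 m or angle between carton's own z axis and vertical above 0.35 rad)); the robot touches nothing.
It fails at once if the tray is lifted or tipped (height (world z) of tray above 0.01 m or angle between tray's own z axis and vertical above 0.15 rad).
It fails at once if the vial is lifted out of its well or knocked over (z of vial in the frame of tray above 0.015 m or angle between vial's own z axis and vertical above 0.4 rad).
It fails at once if the button is pressed before the tray is docked (value of joint start_button above 0.003 m and not (x of tray in the frame of reader above -0.049 m and y of tray in the frame of reader above -0.064 m and angle between the x axis of tray and the x axis of reader, either way round below 0.05 rad and height (world z) of tray below 0.006 m)).
It fails at once if the bowl, the bottle or the carton is moved or tipped ((distance of bowl from where it was at the start of the episode above 0.025 m or angle between bowl's own z axis and vertical above 0.35 rad) or (distance of reagent from where it was at the start of the episode above 0.025 m or angle between reagent's own z axis and vertical above 0.35 rad) or (distance of carton from where it was at the start of the episode above 0.025 m or angle between carton's own z axis and vertical above 0.35 rad)).
It also fails if it takes over 56 s, if anything falls off the work surface, if the arm or the gripper's body presses on something with over 40 N, if the wrist force passes 120 N, or if a joint passes its speed limit or range.

## Robot

A 6-joint arm with a two-finger parallel gripper is mounted at the origin on the work surface. World frame = base frame: x ahead of the robot, y to its left, z up, the work surface at z = 0. Lengths are in m, angles in rad, forces in N, time in s.
With the tool pointing down it reaches from about 0.4 to 0.825 m from the base axis. Payload 7 kg.
Tool frame: the origin (TCP) lies between the finger pads; the fingertips stand 22 mm ahead of it and the grasp point (between the pads) lies 3 mm ahead of it; z points along the fingers, y is the direction in which the jaws open and shut (so a half turn about z gives the same grasp; the last joint's range is limited). The gripper opens to 88 mm and grips with 3 to 60 N. Pads are 19 mm wide; open, the fingers measure 130 mm over their backs; the gripper's body (78 mm by 193 mm) begins 47 mm behind the grasp point.
Start: joints at [1.416, 0.359, 0.012, 0, -1.224, -0.288], TCP at [0.289, 0.61, 0.249] pointing down, gripper open.
Joint ranges: [-3.07, 3.07], [-1.43, 2.12], [-1.02, 1.25], [-3.03, 1.67], [-3.05, -0], [-3.03, 3.03]. Speed limits (rad/s): [2.39, 2.39, 3.01, 3.14, 3.14, 3.14].

## Interface

Orientations are given as [roll, pitch, yaw] about the fixed x, y, z axes, in that order (R = Rz(yaw) Ry(pitch) Rx(roll)).
In Python, from station import * gives the robot as it stands. The module is installed in compiled form; this text tells all that it offers.
- The arm moves only by the tool move_arm, never from a script. Its argument "rows" is a list of rows, each an object with "delta_rot": the turn, a rotation vector about the world's x, y, z in degrees, a list of three; "delta_pos": the shift along the world's x, y, z in cm, a list of three; "hand": the finger opening in cm, from 0 to 8.76. A call has exactly 10 rows; each row shifts and turns the commanded pose from where the row before left it; what a row does not reach is not made up. A row lasts 1/10 s, in which the tool goes at most 50 mm and 8.59 degrees, less where a joint would pass 70% of its speed; a pose out of reach is approached as far as the arm can. A call is refused whole if a number of a shift passes 5 or a number of a turn 8.59, either way. A call with a gripper value outside its range is refused whole. The fingers move at their own pace and stop on an object; "force" is the grip in N (left out, the last holds). Time passes only in rows, so rows that do not move let the fingers close, or fill a call up. It gives the time, the measured TCP pose, the force and the opening at its end, in the units of the state.
- get_state(): the state, without advancing time (a new reading comes with each control period).
- grab_frame(name): name is "side" or "top"; returns the picture (384x512x3 uint8, blue, green, red); there is no depth.
- camera_info(name): a dict with "camera_matrix" (3x3 intrinsics, pixels), "world_from_camera" (4x4, takes a point from camera to world coordinates). Camera axes: x right, y down, z forward; pixel columns grow to the right and rows downward; lengths in m; the calibration is good to about 2 mm. A picture is of the moment at which its call begins. camera_info takes no time and is no camera call.
- job_done(): hands the job in, once; it reports no verdict.
The state is a dict: "t": time; "q": joint angles; "qd": joint speeds; "joint_efforts": joint torques, N m; "eef_pos": TCP position; "ee_rot": TCP orientation; "force": force on the tool from outside, world axes, zero at the start; "moment": the same for the moment, N m; "width": finger opening in m.
Only numpy, scipy, OpenCV 4.12 (cv2) and the standard library are available. Lean on these libraries where they do the work, as an engineer would, in place of code of your own. Each camera call takes 0.05 s, during which the arm holds its last target.

## Working session

There is one attempt and no reset: what is moved stays moved. The work goes in short steps, Python scripts to look and compute and a tool call to move; the robot and the scene stay as the last step left them, time stands still between calls to the robot, and variables do not carry over. Pictures are saved under pics/ and viewed, and the job is handed in when it is done.

Besides the shell and the picture viewer there is one more tool, called after "Emit:" in YAML: its name, and indented under it one key for each argument. move_arm: Moves the arm, as the interface text tells. Its arguments: {"type":"object","properties":{"rows":{"type":"array"},"force":{"type":"number"}},"required":["rows"]}

```bash
mkdir -p pics; python3 - <<'E'
from station import *
import cv2
for n in ("top","side"):
    f=grab_frame(n); cv2.imwrite(f"pics/{n}0.png",f)
    c=camera_info(n); print(n,c["camera_matrix"],c["world_from_camera"])
print(get_state())
E
```

```text
top [[405.44418528   0.         254.75682092]
 [  0.         405.44418528 188.24676162]
 [  0.           0.           1.        ]] [[ 0.02019557 -0.99747379  0.0681042   0.47836272]
 [-0.99957937 -0.02156239 -0.01939443  0.00245274]
 [ 0.02081393 -0.06768387 -0.99748969  1.18260885]
 [ 0.          0.          0.          1.        ]]
side [[425.64724981   0.         241.99144985]
 [  0.         425.64724981 197.110325  ]
 [  0.           0.           1.        ]] [[ 0.98848022 -0.0909134   0.12100247  0.39250589]
 [-0.15087806 -0.52881947  0.835216   -1.09178977]
 [-0.01194387 -0.84385112 -0.53644443  0.78459978]
 [ 0.          0.          0.          1.        ]]
{'t': 0.1, 'q': array([ 1.41609237e+00,  3.59327322e-01,  1.11509563e-02, -2.77533949e-04,
       -1.22411859e+00, -2.88079438e-01]), 'qd': array([ 0.00042925, -0.00258208,  0.00280158,  0.00017066, -0.00113731,
       -0.00283153]), 'joint_efforts': array([-1.98749483e-03, -5.84162056e+01,  2.93751651e+01,  7.01559708e+00,
        1.01254944e-02, -4.89086165e-05]), 'eef_pos': array([0.28907832, 0.60951597, 0.24771436]), 'ee_rot': array([ 3.14008165e+00, -1.75650063e-04, -4.42877756e-01]), 'force': array([0.22033504, 0.11547216, 1.44490179]), 'moment': array([ 0.02020978,  0.01667036, -0.04403596]), 'width': 0.08768533621189945}
```

View pics/top0.png

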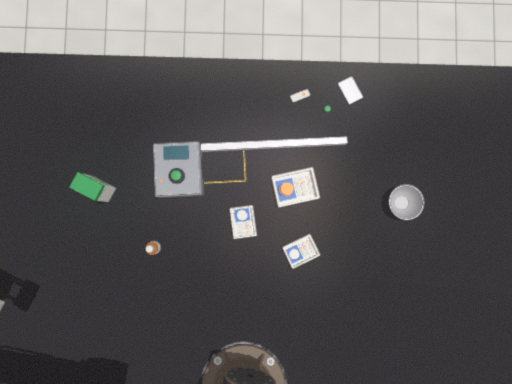

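View pics/side0.png

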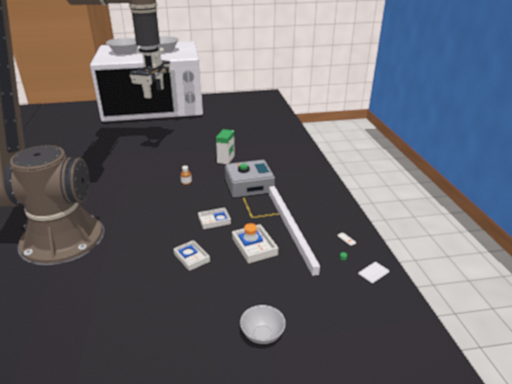

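The tray with the orange-capped vial is the largest, at about (296,187) in the top view. Candidates are:
- **Trays:** large tray with orange cap (296,187); small white-capped trays at (243,222) and (301,251); flat white card (350,90).
- **Green things:** reader button (176,175); loose green disc (327,108); carton's green top (87,186).

I'll check my choice in a close crop.

```bash
cat > h.py <<'E'
from station import *
import cv2, numpy as np
def ray(n,uv):
    c=camera_info(n); K=c["camera_matrix"]; T=c["world_from_camera"]
    d=T[:3,:3]@np.linalg.solve(K,[uv[0],uv[1],1.]); return T[:3,3],d
def onplane(n,uv,z):
    o,d=ray(n,uv); return (o+d*(z-o[2])/d[2])[:2]
def proj(n,p):
    c=camera_info(n); K=c["camera_matrix"]; T=c["world_from_camera"]
    q=K@(T[:3,:3].T@(np.asarray(p)-T[:3,3])); return q[:2]/q[2]
E
python3 - <<'E'
from h import *
a=cv2.imread("pics/top0.png")[120:270,145:355]
cv2.imwrite("pics/c1.png",cv2.resize(a,None,fx=3.8,fy=3.8,interpolation=cv2.INTER_CUBIC))
E
```

```text
(no output)
```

View pics/c1.png

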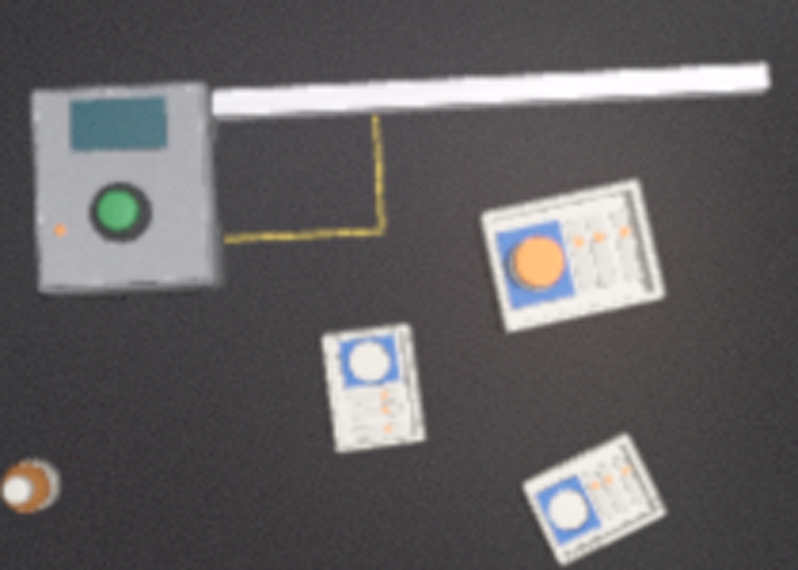

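The crop shows the large tray, with the orange vial at its reader end (crop 537,262). Its corners are near (482,212), (638,180), (663,297) and (507,331). The yellow outline's corner is at (382,232) and the button is at (120,210). Next I'll measure them.

```bash
python3 - <<'E'
from h import *
im=cv2.imread("pics/top0.png"); hsv=cv2.cvtColor(im,cv2.COLOR_BGR2HSV)
g=cv2.inRange(hsv,(0,0,110),(180,255,255)); g[:70]=0
cs,_=cv2.findContours(g,cv2.RETR_EXTERNAL,cv2.CHAIN_APPROX_NONE)
for c in cs:
    if cv2.contourArea(c)<60: continue
    r=cv2.minAreaRect(c); b=cv2.boxPoints(r)
    z=.025 if abs(r[0][0]-296)<10 and abs(r[0][1]-187)<10 else .03
    w=np.array([onplane("top",p,z) for p in b])
    e=w[1]-w[0]; f=w[2]-w[1]
    print(np.round(r[0],1),"ctr",w.mean(0).round(4),"sizes",np.linalg.norm(e).round(4),np.linalg.norm(f).round(4),"dir",np.degrees(np.arctan2(e[1],e[0])).round(1), np.degrees(np.arctan2(f[1],f[0])).round(1)); print("   ",w.round(3).tolist())
for nm,lo,hi in (("green",(45,100,40),(85,255,255)),("orange",(5,120,120),(18,255,255)),("yellow",(20,100,80),(35,255,255))):
  for v in ("top","side"):
    h=cv2.cvtColor(cv2.imread(f"pics/{v}0.png"),cv2.COLOR_BGR2HSV)
    m=cv2.inRange(h,lo,hi); n,l,s,ce=cv2.connectedComponentsWithStats(m)
    for i in range(1,n):
        if s[i,4]>=12: print(nm,v,s[i].tolist(),ce[i].round(1), {zz:onplane(v,ce[i],zz).round(4).tolist() for zz in (0,.05,.092)})
E
```

```text
[260.4 359.6] ctr [ 0.0815 -0.0451] sizes 0.0612 0.1889 dir -32.0 -121.1
    [[0.104, 0.052], [0.156, 0.019], [0.059, -0.142], [0.007, -0.109]]
[152.8 247.8] ctr [0.3835 0.263 ] sizes 0.0391 0.0379 dir -43.4 -133.4
    [[0.382, 0.29], [0.411, 0.263], [0.385, 0.236], [0.356, 0.263]]
[300.9 250.8] ctr [ 0.3828 -0.154 ] sizes 0.0914 0.0691 dir -62.6 -152.5
    [[0.392, -0.097], [0.434, -0.179], [0.373, -0.211], [0.331, -0.129]]
[242.7 221.6] ctr [0.4619 0.0121] sizes 0.0698 0.0908 dir -81.2 -171.2
    [[0.501, 0.054], [0.512, -0.015], [0.422, -0.029], [0.412, 0.039]]
[406.5 201.5] ctr [ 0.5285 -0.4557] sizes 0.1014 0.1005 dir -88.7 179.5
    [[0.578, -0.405], [0.58, -0.507], [0.479, -0.506], [0.477, -0.405]]
[ 92.3 187.4] ctr [0.5496 0.4393] sizes 0.0589 0.1196 dir -23.7 -115.3
    [[0.548, 0.505], [0.602, 0.481], [0.551, 0.373], [0.497, 0.397]]
[295.3 186.7] ctr [ 0.5646 -0.1363] sizes 0.1272 0.0964 dir -76.2 -166.9
    [[0.596, -0.063], [0.627, -0.187], [0.533, -0.209], [0.503, -0.086]]
[250.8 165.1] ctr [ 0.6237 -0.0089] sizes 0.5603 0.1557 dir -85.7 -176.9
    [[0.68, 0.276], [0.722
[... 1308 characters left out ...]
04, 8374] [56.3 47.1] {0: [-0.5408, 2.5564], 0.05: [-0.4813, 2.3239], 0.092: [-0.4313, 2.1287]}
orange side [297, 110, 71, 12, 481] [332.7 115.5] {0: [1.1189, 0.7898], 0.05: [1.0727, 0.6699], 0.092: [1.0338, 0.5692]}
orange side [181, 171, 10, 6, 42] [185.4 173.8] {0: [0.3838, 0.3281], 0.05: [0.3843, 0.2376], 0.092: [0.3848, 0.1616]}
orange side [244, 223, 13, 12, 120] [250.  228.2] {0: [0.5669, -0.0506], 0.05: [0.5558, -0.117], 0.092: [0.5465, -0.1727]}
yellow top [205, 158, 41, 26, 92] [231.1 177.2] {0: [0.5899, 0.0494], 0.05: [0.5852, 0.0474], 0.092: [0.5813, 0.0458]}
yellow side [243, 197, 36, 21, 114] [256.1 211.2] {0: [0.6021, 0.0372], 0.05: [0.5887, -0.0347], 0.092: [0.5775, -0.0952]}
```

```bash
python3 - <<'E'
from h import *
c=lambda u,v:(145+u/3.8-.37,120+v/3.8-.37)
for nm,uv,z in (("railout l",(212,90),.03),("railout r",(769,64),.03),("railin l",(212,115),.03),("railin r",(769,91),.03),("yell corner",(382,232),0),("yell top",(376,116),0),("yell left",(226,239),0),("rd top near l",(222,280),.0),("rd tr",(205,84),.07),("rd br",(214,284),.07),("rd tl",(33,91),.07),("rd bl",(40,290),.07)):
    print(nm,onplane("top",c(*uv),z).round(4))
# saturation-based rail fit
im=cv2.imread("pics/top0.png"); g=cv2.cvtColor(im,cv2.COLOR_BGR2GRAY).astype(float)
lo=[];hi=[]
for u in range(208,342):
    col=g[130:160,u]; k=np.where(col>140)[0]
    t=140
    a,b=k[0],k[-1]
    lo.append((u,130+a-(col[a]-t)/(col[a]-col[a-1]))); hi.append((u,130+b+(col[b]-t)/(col[b]-col[b+1])))
for nm,p in(("out",lo),("in",hi)):
    w=np.array([onplane("top",q,.03) for q in p]); f=np.polyfit(w[:,1],w[:,0],1); print(nm,"x at y=0.1",np.polyval(f,.1),"slope",f[0],"resid",np.std(w[:,0]-np.polyval(f,w[:,1])))
E
```

```text
railout l [0.6826 0.1382]
railout r [ 0.7127 -0.2834]
railin l [0.6636 0.1377]
railin r [ 0.692  -0.2835]
yell corner [0.5807 0.008 ]
yell top [0.6707 0.0146]
yell left [0.5726 0.1277]
rd top near l [0.5411 0.1298]
rd tr [0.6798 0.1387]
rd br [0.5343 0.128 ]
rd tl [0.6717 0.263 ]
rd bl [0.5274 0.2527]Traceback (most recent call last):
  File "<stdin>", line 12, in <module>
IndexError: index 30 is out of bounds for axis 0 with size 30
```

Estimates:
- **Reader:** origin (0.663, 0.134), yaw 0.067. This agrees with the yellow corner to within 1 mm.
- **Tray:** (0.564, -0.136), yaw about 0.235. The measured 127 x 96 mm matches the largest size.

Plan: align the jaws with the reader, push the tray +x' to the rail with two fingers, then +y' to the reader.

Emit:
move_arm:
  rows:
    - {"delta_pos":[0.9,-3.8,0],"delta_rot":[0,0,1.5],"hand":6}
    - {"delta_pos":[0.9,-3.8,0],"delta_rot":[0,0,1.5],"hand":6}
    - {"delta_pos":[0.9,-3.8,0],"delta_rot":[0,0,1.5],"hand":6}
    - {"delta_pos":[0.9,-3.8,0],"delta_rot":[0,0,1.5],"hand":6}
    - {"delta_pos":[0.9,-3.8,0],"delta_rot":[0,0,1.5],"hand":6}
    - {"delta_pos":[0.9,-3.8,0],"delta_rot":[0,0,1.5],"hand":6}
    - {"delta_pos":[0.9,-3.8,0],"delta_rot":[0,0,1.5],"hand":6}
    - {"delta_pos":[0.9,-3.8,0],"delta_rot":[0,0,1.5],"hand":6}
    - {"delta_pos":[0.9,-3.8,0],"delta_rot":[0,0,1.5],"hand":6}
    - {"delta_pos":[0.9,-3.8,0],"delta_rot":[0,0,1.5],"hand":6}

```text
t: 1.1
eef_pos: [0.3791, 0.2282, 0.2485]
ee_rot: [3.142, 0.0, -0.18]
force: [0.8, -0.1, 0.1]
width: 0.0597
```

Emit:
move_arm:
  rows:
    - {"delta_pos":[0.9,-3.8,0],"delta_rot":[0,0,1.4],"hand":6}
    - {"delta_pos":[0.9,-3.8,0],"delta_rot":[0,0,1.4],"hand":6}
    - {"delta_pos":[0.9,-3.8,0],"delta_rot":[0,0,1.4],"hand":6}
    - {"delta_pos":[0.9,-3.8,0],"delta_rot":[0,0,1.4],"hand":6}
    - {"delta_pos":[0.9,-3.8,0],"delta_rot":[0,0,1.4],"hand":6}
    - {"delta_pos":[0.9,-3.8,0],"delta_rot":[0,0,1.4],"hand":6}
    - {"delta_pos":[0.9,-3.8,0],"delta_rot":[0,0,1.4],"hand":6}
    - {"delta_pos":[0.9,-3.8,0],"delta_rot":[0,0,1.4],"hand":6}
    - {"delta_pos":[0.9,-3.8,0],"delta_rot":[0,0,1.4],"hand":6}
    - {"delta_pos":[0.9,-3.8,0],"delta_rot":[0,0,1.4],"hand":6}

```text
t: 2.1
eef_pos: [0.4691, -0.1518, 0.2484]
ee_rot: [-3.141, 0.0, 0.064]
force: [0.3, 0.4, 0.3]
width: 0.0596
```

Emit:
move_arm:
  rows:
    - {"delta_pos":[0.5,1.0,-3],"delta_rot":[0,0,0.2],"hand":6}
    - {"delta_pos":[0,0,-4],"delta_rot":[0,0,0],"hand":6}
    - {"delta_pos":[0,0,-4],"delta_rot":[0,0,0],"hand":6}
    - {"delta_pos":[0,0,-4],"delta_rot":[0,0,0],"hand":6}
    - {"delta_pos":[0,0,-3],"delta_rot":[0,0,0],"hand":6}
    - {"delta_pos":[0,0,-1.5],"delta_rot":[0,0,0],"hand":6}
    - {"delta_pos":[0,0,-1],"delta_rot":[0,0,0],"hand":6}
    - {"delta_pos":[0,0,-0.7],"delta_rot":[0,0,0],"hand":6}
    - {"delta_pos":[0,0,-0.4],"delta_rot":[0,0,0],"hand":6}
    - {"delta_pos":[0,0,0],"delta_rot":[0,0,0],"hand":6}

```text
t: 3.1
eef_pos: [0.4744, -0.1401, 0.0327]
ee_rot: [-3.142, -0.0, 0.067]
force: [0.5, -0.4, -0.5]
width: 0.0597
```

```bash
python3 - <<'E'
from h import *
f=grab_frame("side"); cv2.imwrite("pics/s1.png",cv2.resize(f[120:340,120:400],None,fx=2.7,fy=2.7,interpolation=cv2.INTER_CUBIC))
print(get_state()["q"])
E
```

```text
[ 1.11035308e-01  3.22596833e-01 -6.39423597e-01  1.42265594e-04
 -6.07945337e-01  1.52663545e+00]
```

View pics/s1.png

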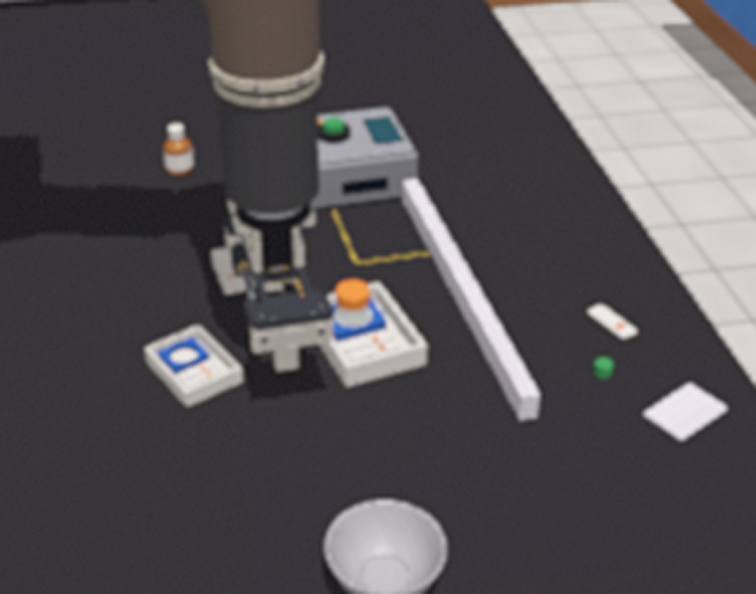

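The fingers are down behind the tray (side crop 285,340) and clear of the vial (350,290) and the small tray. I'll push slowly along the reader's +x'.

Emit:
move_arm:
  rows:
    - {"delta_pos":[0.4,0.03,0],"delta_rot":[0,0,0],"hand":6}
    - {"delta_pos":[0.8,0.05,0],"delta_rot":[0,0,0],"hand":6}
    - {"delta_pos":[0.8,0.05,0],"delta_rot":[0,0,0],"hand":6}
    - {"delta_pos":[0.8,0.05,0],"delta_rot":[0,0,0],"hand":6}
    - {"delta_pos":[0.8,0.05,0],"delta_rot":[0,0,0],"hand":6}
    - {"delta_pos":[0.8,0.05,0],"delta_rot":[0,0,0],"hand":6}
    - {"delta_pos":[0.8,0.05,0],"delta_rot":[0,0,0],"hand":6}
    - {"delta_pos":[0.8,0.05,0],"delta_rot":[0,0,0],"hand":6}
    - {"delta_pos":[0.8,0.05,0],"delta_rot":[0,0,0],"hand":6}
    - {"delta_pos":[0.4,0.03,0],"delta_rot":[0,0,0],"hand":6}

```text
t: 4.15
eef_pos: [0.5472, -0.1355, 0.0325]
ee_rot: [3.141, -0.0, 0.067]
force: [-3.4, -0.1, 2.9]
width: 0.0603
```

```bash
python3 - <<'E'
from h import *
f=grab_frame("side"); a=cv2.resize(f[150:300,190:340],None,fx=2.6,fy=2.6,interpolation=cv2.INTER_CUBIC)
g=grab_frame("top");b=cv2.resize(g[120:270,200:350],None,fx=2.6,fy=2.6,interpolation=cv2.INTER_CUBIC)
cv2.imwrite("pics/s2.png",np.hstack([a,b]))
E
```

```text
(no output)
```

View pics/s2.png

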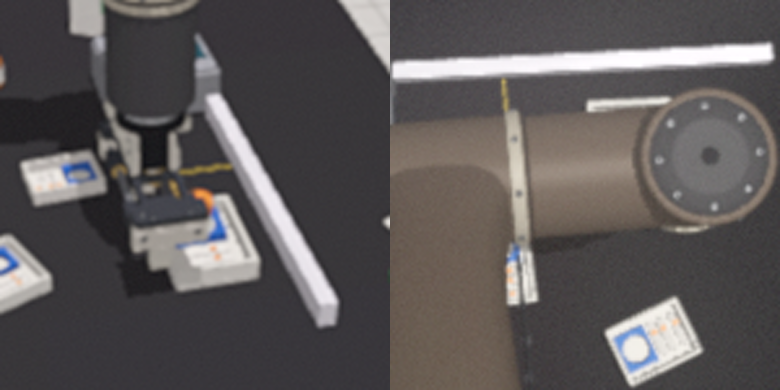

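The tray now lies parallel to the rail with the vial standing (side crop 205,200). About 34 mm remain to the rail.

Emit:
move_arm:
  rows:
    - {"delta_pos":[0.5,0.03,0],"delta_rot":[0,0,0],"hand":6}
    - {"delta_pos":[0.6,0.04,0],"delta_rot":[0,0,0],"hand":6}
    - {"delta_pos":[0.6,0.04,0],"delta_rot":[0,0,0],"hand":6}
    - {"delta_pos":[0.5,0.03,0],"delta_rot":[0,0,0],"hand":6}
    - {"delta_pos":[0.3,0.02,0],"delta_rot":[0,0,0],"hand":6}
    - {"delta_pos":[0.2,0.02,0],"delta_rot":[0,0,0],"hand":6}
    - {"delta_pos":[0.1,0.01,0],"delta_rot":[0,0,0],"hand":6}
    - {"delta_pos":[0.1,0,0],"delta_rot":[0,0,0],"hand":6}
    - {"delta_pos":[0,0,0],"delta_rot":[0,0,0],"hand":6}
    - {"delta_pos":[0,0,0],"delta_rot":[0,0,0],"hand":6}

```text
t: 5.25
eef_pos: [0.5754, -0.1336, 0.0326]
ee_rot: [3.142, -0.0, 0.067]
force: [-2.3, -0.1, 1.0]
width: 0.0599
```

Emit:
move_arm:
  rows:
    - {"delta_pos":[0.2,0.01,0],"delta_rot":[0,0,0],"hand":6}
    - {"delta_pos":[0.2,0.01,0],"delta_rot":[0,0,0],"hand":6}
    - {"delta_pos":[0.1,0.01,0],"delta_rot":[0,0,0],"hand":6}
    - {"delta_pos":[0.1,0.01,0],"delta_rot":[0,0,0],"hand":6}
    - {"delta_pos":[0.1,0,0],"delta_rot":[0,0,0],"hand":6}
    - {"delta_pos":[0.0,0,0],"delta_rot":[0,0,0],"hand":6}
    - {"delta_pos":[0,0,0],"delta_rot":[0,0,0],"hand":6}
    - {"delta_pos":[0,0,0],"delta_rot":[0,0,0],"hand":6}
    - {"delta_pos":[0,0,0],"delta_rot":[0,0,0],"hand":6}
    - {"delta_pos":[0,0,0],"delta_rot":[0,0,0],"hand":6}

```text
t: 6.25
eef_pos: [0.5825, -0.1332, 0.0326]
ee_rot: [3.142, -0.001, 0.067]
force: [-1.7, 0.1, -1.6]
width: 0.0599
```

```bash
python3 - <<'E'
from h import *
f=grab_frame("side"); a=cv2.resize(f[150:300,190:340],None,fx=2.6,fy=2.6,interpolation=cv2.INTER_CUBIC)
g=grab_frame("top");b=cv2.resize(g[120:270,200:350],None,fx=2.6,fy=2.6,interpolation=cv2.INTER_CUBIC)
cv2.imwrite("pics/s3.png",np.hstack([a,b]))
E
```

```text
(no output)
```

View pics/s3.png

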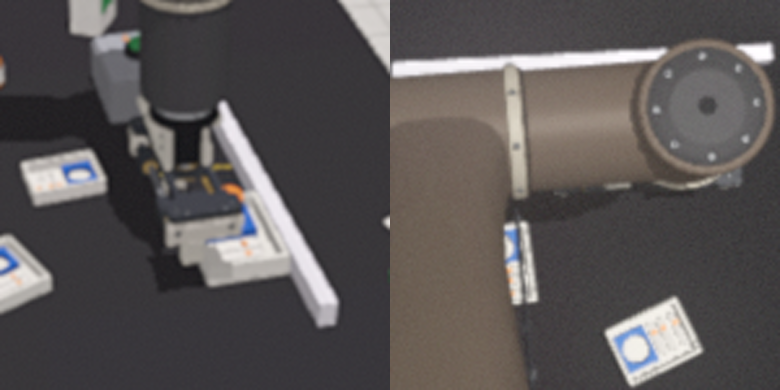

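The tray is close to the rail (side crop 280,250), but no contact force yet. I'll creep on.

Emit:
move_arm:
  rows:
    - {"delta_pos":[0.1,0.01,0],"delta_rot":[0,0,0],"hand":6}
    - {"delta_pos":[0.1,0.01,0],"delta_rot":[0,0,0],"hand":6}
    - {"delta_pos":[0.1,0.01,0],"delta_rot":[0,0,0],"hand":6}
    - {"delta_pos":[0.1,0,0],"delta_rot":[0,0,0],"hand":6}
    - {"delta_pos":[0,0,0],"delta_rot":[0,0,0],"hand":6}
    - {"delta_pos":[0.0,0,0],"delta_rot":[0,0,0],"hand":6}
    - {"delta_pos":[0,0,0],"delta_rot":[0,0,0],"hand":6}
    - {"delta_pos":[0,0,0],"delta_rot":[0,0,0],"hand":6}
    - {"delta_pos":[0,0,0],"delta_rot":[0,0,0],"hand":6}
    - {"delta_pos":[0,0,0],"delta_rot":[0,0,0],"hand":6}

```text
t: 7.35
eef_pos: [0.5831, -0.1332, 0.0324]
ee_rot: [-3.141, 0.006, 0.066]
force: [-9.8, 0.5, 9.0]
width: 0.0601
```

The tray is pressed on the rail at about 10 N, and the position agrees with the rail estimate. I'll back off, rise, turn the jaws -90°, and go behind the tray's -y end.

Emit:
move_arm:
  rows:
    - {"delta_pos":[-0.6,-0.04,0],"delta_rot":[0,0,0],"hand":6}
    - {"delta_pos":[-1.2,-0.08,0],"delta_rot":[0,0,0],"hand":6}
    - {"delta_pos":[0,0,3],"delta_rot":[0,0,0],"hand":5}
    - {"delta_pos":[0,0,4.5],"delta_rot":[0,0,0],"hand":4}
    - {"delta_pos":[0,0,4.5],"delta_rot":[0,0,0],"hand":3}
    - {"delta_pos":[1,-1.5,0],"delta_rot":[0,0,-8.5],"hand":3}
    - {"delta_pos":[1,-1.5,0],"delta_rot":[0,0,-8.5],"hand":3}
    - {"delta_pos":[1,-1.5,0],"delta_rot":[0,0,-8.5],"hand":3}
    - {"delta_pos":[1,-1.5,0],"delta_rot":[0,0,-8.5],"hand":3}
    - {"delta_pos":[1,-1.5,0],"delta_rot":[0,0,-8.5],"hand":3}

```text
t: 8.35
eef_pos: [0.6187, -0.2096, 0.1528]
ee_rot: [-3.141, -0.001, -0.681]
force: [0.1, 0.6, 0.3]
width: 0.03
```

Emit:
move_arm:
  rows:
    - {"delta_pos":[1,-1,0],"delta_rot":[0,0,-8.5],"hand":3}
    - {"delta_pos":[1,-1,0],"delta_rot":[0,0,-8.5],"hand":3}
    - {"delta_pos":[0,0,0],"delta_rot":[0,0,-8.5],"hand":3}
    - {"delta_pos":[0,0,0],"delta_rot":[0,0,-8.5],"hand":3}
    - {"delta_pos":[0,0,0],"delta_rot":[0,0,-8.5],"hand":3}
    - {"delta_pos":[0,0,0],"delta_rot":[0,0,-5],"hand":3}
    - {"delta_pos":[0,0,0],"delta_rot":[0,0,0],"hand":3}
    - {"delta_pos":[0,0,0],"delta_rot":[0,0,0],"hand":3}
    - {"delta_pos":[0,0,0],"delta_rot":[0,0,0],"hand":3}
    - {"delta_pos":[0,0,0],"delta_rot":[0,0,0],"hand":3}

```text
t: 9.35
eef_pos: [0.6382, -0.2291, 0.1526]
ee_rot: [-3.141, -0.0, -1.503]
force: [0.4, 0.6, -0.3]
width: 0.0299
```

```bash
python3 - <<'E'
from h import *
f=grab_frame("side"); a=cv2.resize(f[150:300,190:340],None,fx=2.6,fy=2.6,interpolation=cv2.INTER_CUBIC)
g=grab_frame("top");cv2.imwrite("pics/top4.png",g);b=cv2.resize(g[120:270,200:350],None,fx=2.6,fy=2.6,interpolation=cv2.INTER_CUBIC)
cv2.imwrite("pics/s4.png",np.hstack([a,b]));cv2.imwrite("pics/side4.png",f)
E
```

```text
(no output)
```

View pics/s4.png

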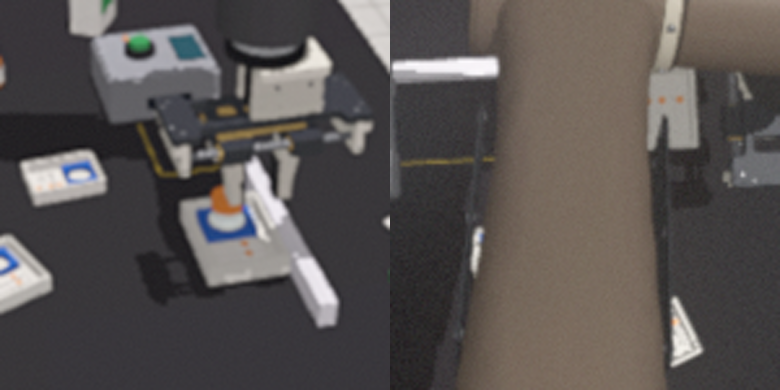

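```bash
python3 - <<'E'
from h import *
O=np.array([.663,.134]);c,s=np.cos(.067),np.sin(.067)
def rf(p): d=np.array(p)-O; return (d@np.array([[c,-s],[s,c]])).round(4)
def fr(p): return (O+np.array([[c,-s],[s,c]])@np.array(p)).round(4)
for v,uv,z in (("top",(317.6,176.8),.025),("top",(317,147),.025),("side",(190+218/2.6,150+287/2.6),0),("side",(190+213/2.6,150+275/2.6),.025)):
    p=onplane(v,uv,z); print(v,p.round(4),rf(p))
print(rf(get_state()["eef_pos"][:2]), "target for y'=-.36:",fr((-.047,-.36)))
E
```

```text
top [ 0.5943 -0.2002] [-0.0909 -0.3288]
top [ 0.6808 -0.1976] [-0.0044 -0.3321]
side [ 0.6073 -0.2095] [-0.0785 -0.339 ]
side [ 0.5994 -0.2181] [-0.0871 -0.3471]
[-0.049  -0.3606] target for y'=-.36: [ 0.6402 -0.2283]
```

The tray's -y end is at y' of about -0.33 to -0.34 and the vial is upright (side crop 228,205). I'll shift 1.5 cm further back and descend.

Emit:
move_arm:
  rows:
    - {"delta_pos":[0.2,-1.5,0],"delta_rot":[0,0,0],"hand":3}
    - {"delta_pos":[0,0,-3],"delta_rot":[0,0,0],"hand":3}
    - {"delta_pos":[0,0,-3],"delta_rot":[0,0,0],"hand":3}
    - {"delta_pos":[0,0,-2],"delta_rot":[0,0,0],"hand":3}
    - {"delta_pos":[0,0,-2],"delta_rot":[0,0,0],"hand":3}
    - {"delta_pos":[0,0,-1],"delta_rot":[0,0,0],"hand":3}
    - {"delta_pos":[0,0,-0.7],"delta_rot":[0,0,0],"hand":3}
    - {"delta_pos":[0,0,-0.3],"delta_rot":[0,0,0],"hand":3}
    - {"delta_pos":[0,0,0],"delta_rot":[0,0,0],"hand":3}
    - {"delta_pos":[0,0,0],"delta_rot":[0,0,0],"hand":3}

```text
t: 10.45
eef_pos: [0.6408, -0.2442, 0.0335]
ee_rot: [-3.14, -0.0, -1.504]
force: [-0.3, 1.0, -0.0]
width: 0.0298
```

```bash
python3 - <<'E'
from h import *
f=grab_frame("side"); a=cv2.resize(f[150:300,190:340],None,fx=3.5,fy=3.5,interpolation=cv2.INTER_CUBIC)
cv2.imwrite("pics/s5.png",a)
E
```

```text
(no output)
```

View pics/s5.png

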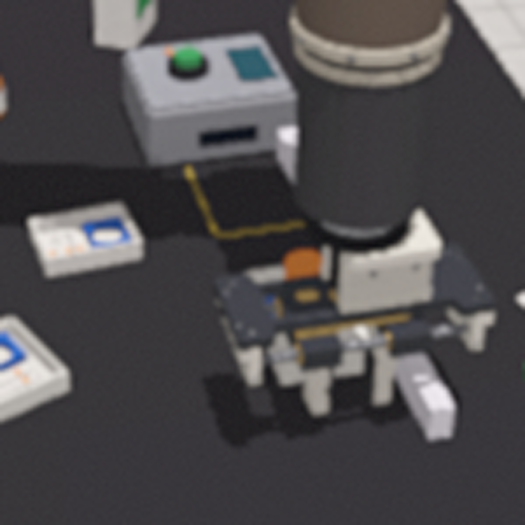

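Fingers are on the bench behind the tray and clear of the rail (side crop 320,395). I'll push along the rail.

Emit:
move_arm:
  rows:
    - {"delta_pos":[-0.03,0.5,0],"delta_rot":[0,0,0],"hand":3}
    - {"delta_pos":[-0.06,0.8,0],"delta_rot":[0,0,0],"hand":3}
    - {"delta_pos":[-0.06,0.8,0],"delta_rot":[0,0,0],"hand":3}
    - {"delta_pos":[-0.05,0.8,0],"delta_rot":[0,0,0],"hand":3}
    - {"delta_pos":[-0.05,0.8,0],"delta_rot":[0,0,0],"hand":3}
    - {"delta_pos":[-0.05,0.8,0],"delta_rot":[0,0,0],"hand":3}
    - {"delta_pos":[-0.06,0.8,0],"delta_rot":[0,0,0],"hand":3}
    - {"delta_pos":[-0.06,0.9,0],"delta_rot":[0,0,0],"hand":3}
    - {"delta_pos":[-0.06,0.9,0],"delta_rot":[0,0,0],"hand":3}
    - {"delta_pos":[-0.06,0.9,0],"delta_rot":[0,0,0],"hand":3}

```text
t: 11.5
eef_pos: [0.6346, -0.1636, 0.0327]
ee_rot: [3.141, -0.0, -1.504]
force: [-1.5, -5.1, 2.3]
width: 0.0296
```

```bash
python3 - <<'E'
from h import *
f=grab_frame("side"); a=cv2.resize(f[150:300,190:340],None,fx=3.5,fy=3.5,interpolation=cv2.INTER_CUBIC)
cv2.imwrite("pics/s6.png",a)
E
```

```text
(no output)
```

View pics/s6.png

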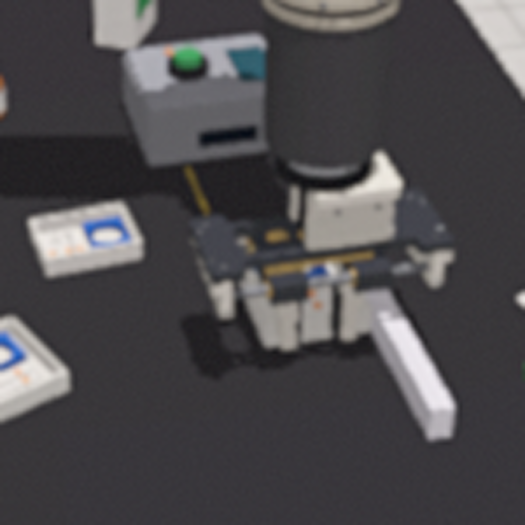

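The tray is moving with the fingers, at about 5 N. About 16.5 cm remain.

Emit:
move_arm:
  rows:
    - {"delta_pos":[-0.06,0.9,0],"delta_rot":[0,0,0],"hand":3}
    - {"delta_pos":[-0.06,0.9,0],"delta_rot":[0,0,0],"hand":3}
    - {"delta_pos":[-0.06,0.9,0],"delta_rot":[0,0,0],"hand":3}
    - {"delta_pos":[-0.06,0.9,0],"delta_rot":[0,0,0],"hand":3}
    - {"delta_pos":[-0.06,0.9,0],"delta_rot":[0,0,0],"hand":3}
    - {"delta_pos":[-0.06,0.9,0],"delta_rot":[0,0,0],"hand":3}
    - {"delta_pos":[-0.06,0.9,0],"delta_rot":[0,0,0],"hand":3}
    - {"delta_pos":[-0.06,0.9,0],"delta_rot":[0,0,0],"hand":3}
    - {"delta_pos":[-0.06,0.9,0],"delta_rot":[0,0,0],"hand":3}
    - {"delta_pos":[-0.06,0.9,0],"delta_rot":[0,0,0],"hand":3}

```text
t: 12.55
eef_pos: [0.6283, -0.0735, 0.0326]
ee_rot: [3.141, -0.0, -1.504]
force: [-1.8, -4.8, 2.0]
width: 0.0298
```

Emit:
move_arm:
  rows:
    - {"delta_pos":[-0.06,0.9,0],"delta_rot":[0,0,0],"hand":3}
    - {"delta_pos":[-0.06,0.9,0],"delta_rot":[0,0,0],"hand":3}
    - {"delta_pos":[-0.06,0.9,0],"delta_rot":[0,0,0],"hand":3}
    - {"delta_pos":[-0.06,0.9,0],"delta_rot":[0,0,0],"hand":3}
    - {"delta_pos":[-0.05,0.7,0],"delta_rot":[0,0,0],"hand":3}
    - {"delta_pos":[-0.05,0.6,0],"delta_rot":[0,0,0],"hand":3}
    - {"delta_pos":[-0.03,0.5,0],"delta_rot":[0,0,0],"hand":3}
    - {"delta_pos":[-0.03,0.4,0],"delta_rot":[0,0,0],"hand":3}
    - {"delta_pos":[-0.01,0.2,0],"delta_rot":[0,0,0],"hand":3}
    - {"delta_pos":[0,0,0],"delta_rot":[0,0,0],"hand":3}

```text
t: 13.55
eef_pos: [0.6242, -0.0136, 0.0324]
ee_rot: [3.141, 0.0, -1.504]
force: [-1.6, -3.8, 1.8]
width: 0.0294
```

```bash
python3 - <<'E'
from h import *
f=grab_frame("side"); a=cv2.resize(f[130:280,190:340],None,fx=3.5,fy=3.5,interpolation=cv2.INTER_CUBIC)
cv2.imwrite("pics/s7.png",a)
E
```

```text
(no output)
```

View pics/s7.png

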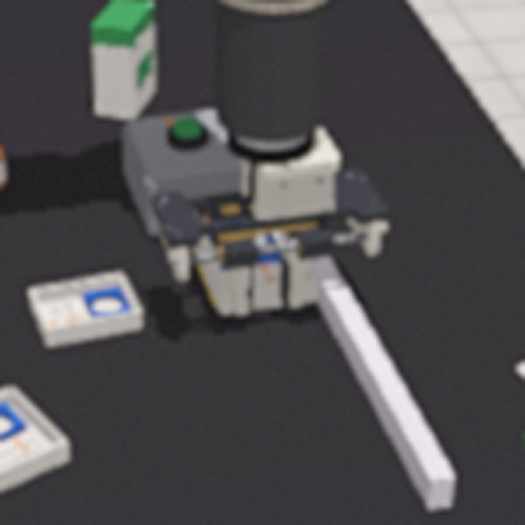

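The tray is nearly at the reader, with about 15 mm left. I'll creep in to contact.

Emit:
move_arm:
  rows:
    - {"delta_pos":[-0.03,0.4,0],"delta_rot":[0,0,0],"hand":3}
    - {"delta_pos":[-0.02,0.3,0],"delta_rot":[0,0,0],"hand":3}
    - {"delta_pos":[-0.02,0.2,0],"delta_rot":[0,0,0],"hand":3}
    - {"delta_pos":[-0.01,0.2,0],"delta_rot":[0,0,0],"hand":3}
    - {"delta_pos":[-0.01,0.1,0],"delta_rot":[0,0,0],"hand":3}
    - {"delta_pos":[-0.01,0.1,0],"delta_rot":[0,0,0],"hand":3}
    - {"delta_pos":[0,0,0],"delta_rot":[0,0,0],"hand":3}
    - {"delta_pos":[0,0,0],"delta_rot":[0,0,0],"hand":3}
    - {"delta_pos":[0,0,0],"delta_rot":[0,0,0],"hand":3}
    - {"delta_pos":[0,0,0],"delta_rot":[0,0,0],"hand":3}

```text
t: 14.6
eef_pos: [0.6241, -0.0008, 0.0327]
ee_rot: [-3.141, 0.0, -1.504]
force: [0.5, -0.6, 0.3]
width: 0.0301
```

Emit:
move_arm:
  rows:
    - {"delta_pos":[-0.01,0.1,0],"delta_rot":[0,0,0],"hand":3}
    - {"delta_pos":[-0.01,0.1,0],"delta_rot":[0,0,0],"hand":3}
    - {"delta_pos":[-0.01,0.1,0],"delta_rot":[0,0,0],"hand":3}
    - {"delta_pos":[0,0.1,0],"delta_rot":[0,0,0],"hand":3}
    - {"delta_pos":[0,0,0],"delta_rot":[0,0,0],"hand":3}
    - {"delta_pos":[0,0,0],"delta_rot":[0,0,0],"hand":3}
    - {"delta_pos":[0,0,0],"delta_rot":[0,0,0],"hand":3}
    - {"delta_pos":[0,0,0],"delta_rot":[0,0,0],"hand":3}
    - {"delta_pos":[0,0,0],"delta_rot":[0,0,0],"hand":3}
    - {"delta_pos":[0,0,0],"delta_rot":[0,0,0],"hand":3}

```text
t: 15.6
eef_pos: [0.6237, 0.0008, 0.0327]
ee_rot: [3.141, -0.002, -1.504]
force: [3.3, -12.8, -0.6]
width: 0.03
```

Contact with the reader side: about 13 N, with the TCP at y' = -0.130 against -0.1295 expected. I'll back off, rise, and clear the view.

Emit:
move_arm:
  rows:
    - {"delta_pos":[0.03,-0.5,0],"delta_rot":[0,0,0],"hand":3}
    - {"delta_pos":[0.1,-1.5,0],"delta_rot":[0,0,0],"hand":3}
    - {"delta_pos":[0,0,4],"delta_rot":[0,0,0],"hand":3}
    - {"delta_pos":[0,0,4.5],"delta_rot":[0,0,0],"hand":3}
    - {"delta_pos":[0,0,4.5],"delta_rot":[0,0,0],"hand":3}
    - {"delta_pos":[-1.5,-4.5,0],"delta_rot":[0,0,0],"hand":2}
    - {"delta_pos":[-1.5,-4.5,0],"delta_rot":[0,0,0],"hand":1}
    - {"delta_pos":[-1.5,-4.5,0],"delta_rot":[0,0,0],"hand":0}
    - {"delta_pos":[-1.5,-4.5,0],"delta_rot":[0,0,0],"hand":0}
    - {"delta_pos":[-1.5,-4.5,0],"delta_rot":[0,0,0],"hand":0}

```text
t: 16.6
eef_pos: [0.549, -0.244, 0.163]
ee_rot: [-3.14, 0.0, -1.504]
force: [0.5, -0.9, 0.6]
width: 0.0012
```

```bash
python3 - <<'E'
from h import *
f=grab_frame("side"); cv2.imwrite("pics/side8.png",f); a=cv2.resize(f[130:250,200:320],None,fx=3.3,fy=3.3,interpolation=cv2.INTER_CUBIC)
g=grab_frame("top");cv2.imwrite("pics/top8.png",g);b=cv2.resize(g[110:230,150:270],None,fx=3.3,fy=3.3,interpolation=cv2.INTER_CUBIC)
cv2.imwrite("pics/s8.png",np.hstack([a,b]))
E
```

```text
(no output)
```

View pics/s8.png

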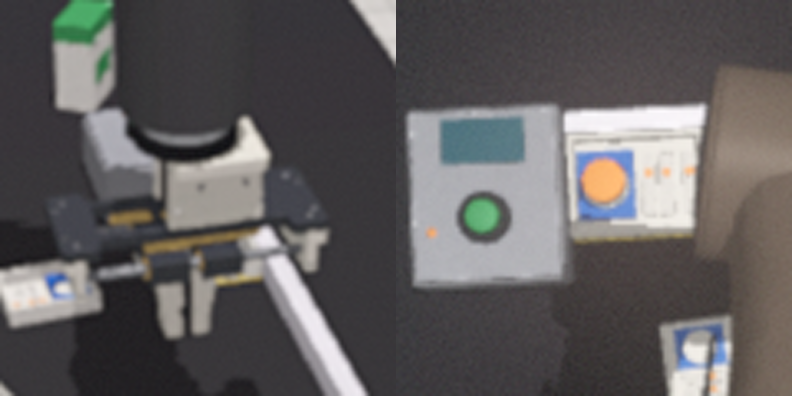

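The tray looks docked, with the vial upright (top crop 604,181). I'll measure the near edge against the rail to check gap and angle.

```bash
python3 - <<'E'
from h import *
O=np.array([.663,.134]);c,s=np.cos(.067),np.sin(.067)
def rf(p): d=np.array(p)-O; return d@np.array([[c,-s],[s,c]])
g=cv2.imread("pics/top8.png"); cv2.imwrite("pics/c8.png",cv2.resize(g[135:190,192:250],None,fx=10,fy=10,interpolation=cv2.INTER_CUBIC))
hsv=cv2.cvtColor(g,cv2.COLOR_BGR2HSV)
gr=cv2.cvtColor(g,cv2.COLOR_BGR2GRAY)
for v in range(140,186,1): print(v,gr[v,[208,220,232]],hsv[v,220].tolist()) if v in range(142,156) or v>174 else 0
m=cv2.inRange(hsv,(5,120,120),(18,255,255)); m[:,:190]=0;m[:,212+10:]=0
M=cv2.moments(m); p=(M["m10"]/M["m00"],M["m01"]/M["m00"]); print("cap",p,rf(onplane("top",p,.05)),"expect -.045,-.032")
mg=cv2.inRange(hsv,(45,100,40),(85,255,255)); mg[:150]=0; mg[200:]=0;mg[:,:150]=0
M=cv2.moments(mg); p=(M["m10"]/M["m00"],M["m01"]/M["m00"]); print("btn",p,onplane("top",p,.092),rf(onplane("top",p,.092)))
E
```

```text
142 [101 128 184] [163, 14, 132]
143 [184 198 241] [150, 5, 200]
144 [243 241 246] [150, 4, 243]
145 [243 244 245] [150, 3, 246]
146 [242 244 246] [150, 4, 246]
147 [242 244 248] [150, 4, 246]
148 [244 235 238] [150, 3, 237]
149 [234 216 200] [174, 6, 219]
150 [196 226 216] [17, 10, 229]
151 [217 205 190] [17, 11, 208]
152 [192 194 221] [16, 14, 198]
153 [216 230 235] [20, 10, 233]
154 [231 225 236] [150, 1, 226]
155 [220 190 230] [110, 48, 219]
175 [108 148 222] [110, 100, 204]
176 [116 184 235] [115, 17, 194]
177 [147 217 234] [18, 12, 220]
178 [160 174 212] [18, 14, 177]
179 [161 163 169] [17, 14, 166]
180 [160 158 150] [15, 16, 162]
181 [153 143 126] [19, 41, 151]
182 [132 123  86] [22, 93, 137]
183 [92 79 72] [14, 56, 87]
184 [70 67 77] [3, 41, 75]
185 [69 72 70] [3, 33, 78]
cap (212.42608695652174, 164.45217391304348) [-0.04512071 -0.03050399] expect -.045,-.032
btn (175.3815789473684, 175.0) [0.58393665 0.19561682] [-0.07476072  0.06677186]
```

View pics/c8.png

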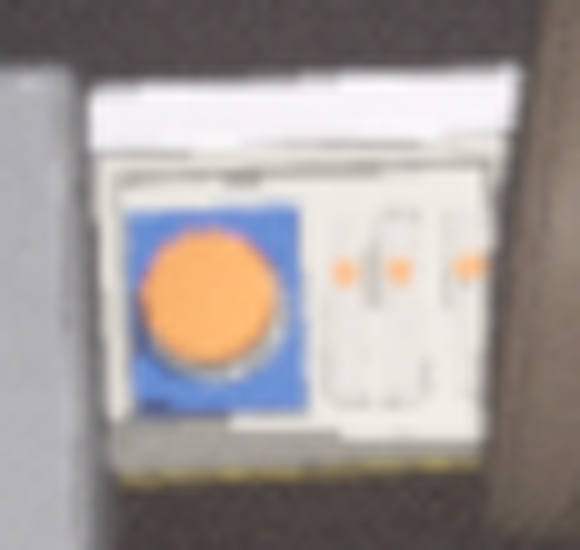

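The tray is flush on the rail and the reader side. The cap is at (-0.0451, -0.0305), against (-0.045, -0.032) expected. The button top is at (0.584, 0.1955). I'll go over it with the fingers closed.

Emit:
move_arm:
  rows:
    - {"delta_pos":[0.35,4.4,0.2],"delta_rot":[0,0,0],"hand":0}
    - {"delta_pos":[0.35,4.4,0.2],"delta_rot":[0,0,0],"hand":0}
    - {"delta_pos":[0.35,4.4,0],"delta_rot":[0,0,0],"hand":0}
    - {"delta_pos":[0.35,4.4,0],"delta_rot":[0,0,0],"hand":0}
    - {"delta_pos":[0.35,4.4,0],"delta_rot":[0,0,0],"hand":0}
    - {"delta_pos":[0.35,4.4,0],"delta_rot":[0,0,0],"hand":0}
    - {"delta_pos":[0.35,4.4,0],"delta_rot":[0,0,0],"hand":0}
    - {"delta_pos":[0.35,4.4,0],"delta_rot":[0,0,0],"hand":0}
    - {"delta_pos":[0.35,4.4,0],"delta_rot":[0,0,0],"hand":0}
    - {"delta_pos":[0.35,4.4,0],"delta_rot":[0,0,0],"hand":0}

```text
t: 17.7
eef_pos: [0.5847, 0.2, 0.1669]
ee_rot: [-3.141, 0.001, -1.504]
force: [1.9, -0.0, -0.6]
width: 0.0003
```

Emit:
move_arm:
  rows:
    - {"delta_pos":[0,0,0],"delta_rot":[0,0,0],"hand":0}
    - {"delta_pos":[0,0,-2],"delta_rot":[0,0,0],"hand":0}
    - {"delta_pos":[0,0,-1.5],"delta_rot":[0,0,0],"hand":0}
    - {"delta_pos":[0,0,-0.7],"delta_rot":[0,0,0],"hand":0}
    - {"delta_pos":[0,0,0],"delta_rot":[0,0,0],"hand":0}
    - {"delta_pos":[0,0,0],"delta_rot":[0,0,0],"hand":0}
    - {"delta_pos":[0,0,0],"delta_rot":[0,0,0],"hand":0}
    - {"delta_pos":[0,0,0],"delta_rot":[0,0,0],"hand":0}
    - {"delta_pos":[0,0,0],"delta_rot":[0,0,0],"hand":0}
    - {"delta_pos":[0,0,0],"delta_rot":[0,0,0],"hand":0}

```text
t: 18.7
eef_pos: [0.5848, 0.1979, 0.1249]
ee_rot: [-3.141, 0.0, -1.504]
force: [-0.7, -0.0, 0.7]
width: 0.0005
```

```bash
python3 - <<'E'
from h import *
f=grab_frame("side"); a=cv2.resize(f[100:250,180:330],None,fx=3.8,fy=3.8,interpolation=cv2.INTER_CUBIC)
cv2.imwrite("pics/s9.png",a)
E
```

```text
(no output)
```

View pics/s9.png

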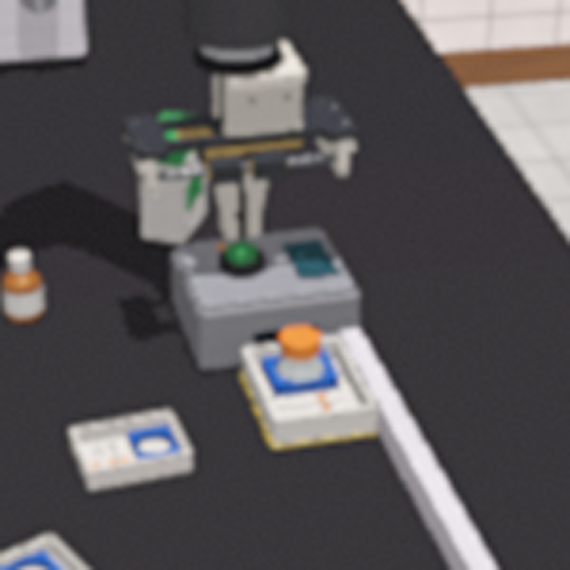

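The tray sits inside the yellow outline (crop 310,390) and the vial stands. The closed fingertips are just above the button (crop 242,250). Pressing now.

Emit:
move_arm:
  rows:
    - {"delta_pos":[0,-0.2,-0.5],"delta_rot":[0,0,0],"hand":0}
    - {"delta_pos":[0,0,-0.5],"delta_rot":[0,0,0],"hand":0}
    - {"delta_pos":[0,0,-0.3],"delta_rot":[0,0,0],"hand":0}
    - {"delta_pos":[0,0,-0.2],"delta_rot":[0,0,0],"hand":0}
    - {"delta_pos":[0,0,-0.2],"delta_rot":[0,0,0],"hand":0}
    - {"delta_pos":[0,0,-0.2],"delta_rot":[0,0,0],"hand":0}
    - {"delta_pos":[0,0,0],"delta_rot":[0,0,0],"hand":0}
    - {"delta_pos":[0,0,0],"delta_rot":[0,0,0],"hand":0}
    - {"delta_pos":[0,0,0],"delta_rot":[0,0,0],"hand":0}
    - {"delta_pos":[0,0,0],"delta_rot":[0,0,0],"hand":0}

```text
t: 19.75
eef_pos: [0.5848, 0.1958, 0.108]
ee_rot: [-3.14, -0.0, -1.503]
force: [-7.6, -1.7, 21.4]
width: 0.0005
```

The TCP stopped at 0.108, which is 6 mm down, on the stop at 21 N. I'll let go and move clear.

Emit:
move_arm:
  rows:
    - {"delta_pos":[0,0,0.5],"delta_rot":[0,0,0],"hand":0}
    - {"delta_pos":[0,0,1],"delta_rot":[0,0,0],"hand":0}
    - {"delta_pos":[0,0,3],"delta_rot":[0,0,0],"hand":0}
    - {"delta_pos":[0,0,4],"delta_rot":[0,0,0],"hand":0}
    - {"delta_pos":[0,0,4],"delta_rot":[0,0,0],"hand":0}
    - {"delta_pos":[-2.5,0,0],"delta_rot":[0,0,0],"hand":0}
    - {"delta_pos":[-3,0,0],"delta_rot":[0,0,0],"hand":0}
    - {"delta_pos":[-2,0,0],"delta_rot":[0,0,0],"hand":0}
    - {"delta_pos":[0,0,0],"delta_rot":[0,0,0],"hand":0}
    - {"delta_pos":[0,0,0],"delta_rot":[0,0,0],"hand":0}

```text
t: 20.75
eef_pos: [0.5098, 0.1962, 0.2311]
ee_rot: [-3.141, 0.001, -1.503]
force: [0.9, 0.1, 0.1]
width: 0.001
```

```bash
python3 - <<'E'
from h import *
f=grab_frame("side"); a=cv2.resize(f[100:350,150:400],None,fx=1.58,fy=1.58,interpolation=cv2.INTER_CUBIC)
g=grab_frame("top");b=cv2.resize(g[110:360,60:440],(395*380//250,395))[:,:405]
cv2.imwrite("pics/s10.png",np.hstack([a,b]))
print(get_state()["force"])
E
```

```text
[ 0.64133791  0.10649966 -0.10188187]
```

View pics/s10.png

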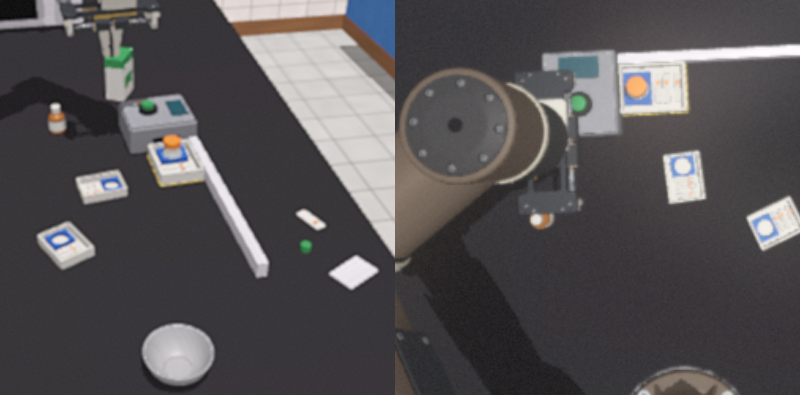

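The tray is docked, the vial is upright (side crop 172,148), the button is up (148,106), and the bowl, bottle and carton stand untouched. The arm is clear, so I'll hand the job in.

```bash
python3 -c "
from station import *
print(job_done())"
```

```text
the job is handed in; nothing more can be done
None
```

I pushed the tray flat against the rail and then along it to the reader's side. I then pressed the green button fully down, let it go and handed the job in at about 21 s; no verdict was reported.

- **Docking:** I felt firm contact on both sides, about 10 N on the rail and 13 N on the reader. The top view showed the tray flush and parallel inside the yellow outline. The vial cap was within 2 mm of its docked place.
- **Button:** the arm stopped at the height for full 6 mm travel, with 21 N on the stop. The last picture shows the button up again.
- **Vial and bystanders:** in the last picture the vial stands in its well and the carton, bottle and bowl look upright and unmoved. I judged these by eye and did not measure them again. The arm was clear, with no force on the tool.
- **Disagreements:** the side camera put the tray's end about 10 mm from the top camera's reading partway through. I allowed extra room there and it had no effect. The button's position also differed by about 16 mm between the two views. I trusted the top view, and the press confirmed it.

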